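# Tuck the keyboard into the desk organiser, past the scanner post

### The arm

A 6-joint arm with a two-finger parallel gripper is mounted at the origin on the work surface. World frame = base frame: x ahead of the robot, y to its left, z up, the work surface at z = 0. Lengths are in m, angles in rad, forces in N, time in s.
With the tool pointing down it reaches from about 0.325 to 0.925 m from the base axis. Payload 3.1 kg.
Tool frame: the origin (TCP) lies between the finger pads; the fingertips stand 11 mm ahead of it and the grasp point (between the pads) lies 8 mm behind it; x points along the fingers, y is the direction in which the jaws open and shut, and the axes are right-handed (so a half turn about x gives the same grasp; the last joint's range is limited). The gripper opens to 85 mm and grips with 20 to 120 N. Pads are 22 mm wide; open, the fingers measure 114 mm over their backs; the gripper's body (76 mm by 85 mm) begins 54 mm behind the grasp point. The pads swing forward as they close: fully open they stand 13 mm farther back than shut.
Start: joints at [-1.328, 0.217, 1.613, -0, 1.311, -0.112], TCP at [0.217, -0.586, 0.206] pointing down, gripper open.
Joint ranges: [-2.75, 2.75], [-0.78, 2.1], [0.31, 2.55], [-1.13, 4.27], [0.13, 2.63], [-2.58, 2.58]. Speed limits (rad/s): [2.79, 2.79, 3.14, 3.14, 3.14, 3.14].

### API

Orientations are given as a unit quaternion [x, y, z, w].
In Python, from rig import env gives the robot as it stands. The module is installed in compiled form; this text tells all that it offers.
- The arm moves only by the tool arm_command, never from a script. Its argument "targets" is a list of rows, each a list of 3 entries, a list of its own where there are three numbers: the closure, from 0 (fully open) to 1 (shut), then the shift along the world's x, y, z in mm, then the turn about the world's z in degrees. In form: [[gripper, [tx, ty, tz], roll], ...]. A call has exactly 5 rows; each row is the pose to reach, as a shift and turn from the pose commanded when the call began; what a row does not reach only later rows make up. A row lasts 1/12 s, in which the tool goes at most 41.7 mm and 7.16 degrees, less where a joint would pass 70% of its speed; a pose out of reach is approached as far as the arm can. A call with a gripper value outside its range is refused whole. The fingers move at their own pace and stop on an object; "squeeze" is the grip in N (left out, the last holds). Time passes only in rows, so rows that repeat a pose let the fingers close, or fill a call up. It gives the time, the measured TCP pose, the force and the opening at its end, in the units of the state.
- env.get_obs(): the state, without advancing time (a new reading comes with each control period).
- env.grab_frame(name): name is "scene" or "side" or "wrist"; returns (picture, depth): 400x640x3 uint8, red, green, blue; 400x640 float32, m along the optical axis (not along the pixel's ray), 0 where there is no reading.
- env.get_calibration(name): a dict with "mtx" (3x3 intrinsics, pixels), "R" (3x3) and "t" (3): a world point X has camera coordinates R X + t; the wrist camera has in their place "hand_eye" (4x4, takes a point from camera to tool coordinates, whose origin is the TCP and whose axes are the tool frame's). Camera axes: x right, y down, z forward; pixel columns grow to the right and rows downward; lengths in m; the calibration is good to about 2 mm. A picture is of the moment at which its call begins: read the wrist's pose just before it. get_calibration takes no time and is no camera call.
- env.job_done(): hands the job in, once; it reports no verdict.
Trained networks look in the newest picture that a camera, given by its name, has taken for a name from the list of things; names that differ only in an ending like _2 or _b are one class to them, and where a whole thing is asked for, a point or a joint stands for the part that bears it (a point fixed in the world has none). Each returns a list of dicts, best first, with "p" (0 to 1); they miss things now and then, are a little off and sometimes report something else, mostly with a low value. They report only what shows in the picture. A call takes as long as a camera call.
- env.recognise(thing, camera): "at" ([column, row] in pixels, amid what is visible of it).
- env.tip_of(thing, camera): "at" ([column, row] in pixels: a listed point, or the origin of a listed thing).
The state is a dict: "time": time; "joint_pos": joint angles; "dq": joint speeds; "joint_efforts": joint torques, N m; "ee_pos": TCP position; "tcp_rot": TCP orientation; "wrist_force": force on the tool from outside, world axes, zero at the start; "wrist_torque": the same for the moment, N m; "opening": opening from 0.0 (shut) to 1.0 (fully open).
Only numpy, scipy, OpenCV 4.12 (cv2) and the standard library are available. Lean on these libraries where they do the work, as an engineer would, in place of code of your own. Each camera call takes 0.05 s, during which the arm holds its last target.

### The job

Clear the desk: put the keyboard away in the wide middle bay of the wooden desk organiser, angling it in past the scanner post, until it lies straight along the back board and right up against it. Push and pivot it flat on the desk with the fingertips, never lift or tip it, and do not disturb the bottles, the tube rack or the mouse.

Things in the scene. Friction and masses are not known exactly. Their poses are not given: they have to be found in the camera images.
- keyboard: Flat black wireless keyboard, grey keys, loose, about 0.5 kg: 115 mm (its x) by 350 mm (its y, the long way), 20 mm high over the keys. The case to push on is 1 to 15 mm above the desk. Origin: centre of its underside, at desk level; x points to its far long edge (function keys), z up. It starts in front of the organiser, roughly parallel to it.
- organiser: Low fixed wooden organiser: back board 900 mm long, four 15 mm partitions, all 45 mm high; three bays open at the top and to the robot, floored by the desk. Origin: middle of the wide middle bay's mouth (the keyboard's place), at desk level; x points into the bay, y along the board. Bay 410 mm wide (y -205 to 205) and 125 mm deep: partitions begin at x = 0, board's face at x = 125 mm.
- scanner_post: Barcode scanner on a fixed aluminium post, 32 mm in diameter, 95 mm high; its grey head on top (54 by 46 mm, centred on the post) reaches up to 160 mm. Origin: post axis at desk level. It stands just in front of the bay's mouth, at organiser x = -40 mm, y = +140 or -140 mm, so the keyboard cannot go straight in; 149 mm is free between post and back board.
- grommet_cap: Flat round grey cap, 60 mm in diameter and 1 mm thick, over the other, unused desk hole, at the mirrored place on the other side of the bay (organiser y the other way). Flush with the desk: it stops nothing. Origin: its centre.
- bottle_blue: Amber glass blood culture bottle with a blue cap, loose, standing in the 215 mm wide side bay at organiser -y, 42 mm in diameter, 132 mm high. Origin: centre of its underside. Leave it alone.
- bottle_grey: The same bottle with a grey cap, beside it. Origin: centre of its underside. Leave it alone.
- tube_rack: White plastic tube rack with capped sample tubes, loose, standing in the 215 mm wide side bay at organiser +y, 76 by 170 mm, 98 mm high over the caps. Origin: centre of its underside. Leave it alone.
- mouse: Black computer mouse, 100 by 58 mm, 34 mm high, loose on its mat at the robot's right. Origin: centre of its underside. Leave it alone.

How it is judged:
By the outcome, as a careful person would: the job done as asked, in the order asked, and still so for the second after the job is handed in, with the robot touching nothing.
It also fails if it takes over 67 s, if anything falls off the work surface, if the arm or the gripper's body presses on something with over 40 N, if the wrist force passes 120 N, or if a joint passes its speed limit or range.

## Working session

There is one attempt and no reset: what is moved stays moved. The work goes in short steps, Python scripts to look and compute and a tool call to move; the robot and the scene stay as the last step left them, time stands still between calls to the robot, and variables do not carry over. Pictures are saved under pics/ and viewed, and the job is handed in when it is done.

Besides the shell and the picture viewer there is one more tool, called after "Call:" as a command line: name --argument value ..., lists and objects as JSON in quotes. arm_command: Moves the arm, as the interface text tells. Its arguments: {"type":"object","properties":{"targets":{"type":"array"},"squeeze":{"type":"number"}},"required":["targets"]}

```bash
mkdir -p pics; cat > h.py <<'E'
import numpy as np, cv2
from rig import env
from scipy.spatial.transform import Rotation as Rn
def cam(name,obs=None):
    c=env.get_calibration(name); K=np.array(c['mtx'])
    if 'R' in c: return K,np.array(c['R']),np.array(c['t'])
    H=np.array(c['hand_eye']); T=np.eye(4); T[:3,:3]=Rn.from_quat(obs['tcp_rot']).as_matrix(); T[:3,3]=obs['ee_pos']
    M=np.linalg.inv(T@H); return K,M[:3,:3],M[:3,3]
def deproj(C,u,v,d):
    K,R,t=C; p=np.linalg.inv(K)@np.array([u,v,1.])*d; return R.T@(p-t)
def onplane(C,u,v,z):
    K,R,t=C; o=-R.T@t; r=R.T@np.linalg.inv(K)@np.array([u,v,1.]); return o+r*(z-o[2])/r[2]
def proj(C,X):
    K,R,t=C; p=K@(R@np.asarray(X)+t); return p[:2]/p[2]
def cloud(C,D):
    K,R,t=C; v,u=np.mgrid[:D.shape[0],:D.shape[1]]
    p=np.stack([u,v,np.ones_like(u)],-1)@np.linalg.inv(K).T*D[...,None]
    return (p-t)@R
E
python3 - <<'E'
from h import *
o=env.get_obs(); print(o)
for n in ['scene','side','wrist']:
    f,d=env.grab_frame(n); cv2.imwrite(f'pics/{n}0.png',f[...,::-1]); np.save(f'{n}0.npy',d)
    C=cam(n,o); print(n,-C[1].T@C[2])
    if n!='wrist':
      for th in ['keyboard','organiser','scanner_post','grommet_cap']:
        for fn in (env.recognise,env.tip_of):
            for r in fn(th,n)[:2]: print(th,fn.__name__,r,onplane(C,*r['at'],0).round(3))
E
```

```text
{'time': 0.0, 'joint_pos': array([-1.32821013e+00,  2.17813608e-01,  1.61494373e+00, -8.40677097e-06,
        1.31131166e+00, -1.12200108e-01]), 'dq': array([-0.00072327, -0.00081265,  0.00102981, -0.00046768,  0.00052138,
       -0.00111138]), 'joint_efforts': array([ 1.75742556e-03, -3.96842444e+01, -3.03851545e+01,  2.66641860e-05,
        9.73616552e-03, -6.32858033e-06]), 'ee_pos': array([ 0.21692175, -0.5851991 ,  0.20502647]), 'tcp_rot': array([-0.69594962, -0.12565319,  0.69606943, -0.12390624]), 'wrist_force': array([ 0.63510255, -0.0583148 , -0.91308034]), 'wrist_torque': array([0.05350022, 0.01394503, 0.04578295]), 'opening': 0.9963464869953625}
scene [1.54272008 0.19393618 0.99980637]
keyboard call {'at': [321.7, 251.8], 'p': 0.5} [0.738 0.015 0.   ]
keyboard call {'at': [351.9, 191.4], 'p': 0.93} [0.443 0.057 0.   ]
organiser call {'at': [314.9, 250.2], 'p': 0.68} [ 0.736 -0.006  0.   ]
scanner_post call {'at': [371.8, 205.3], 'p': 0.67} [0.497 0.137 0.   ]
scanner_post call {'at': [369.5, 223.1], 'p': 0.88} [ 0.582  0.141 -0.   ]
grommet_cap call {'at': [286.8, 205.5], 'p': 0.73} [ 0.567 -0.148  0.   ]
grommet_cap call {'at': [289.9, 208.0], 'p': 0.73} [ 0.576 -0.134  0.   ]
side [ 0.18185402 -1.09579958  1.00923282]
keyboard call {'at': [281.4, 197.8], 'p': 0.65} [0.446 0.048 0.   ]
keyboard call {'at': [280.5, 195.0], 'p': 0.76} [0.447 0.062 0.   ]
keyboard call {'at': [404.3, 279.2], 'p': 0.64} [ 0.672 -0.371  0.   ]
organiser call {'at': [396.9, 230.5], 'p': 0.72} [ 0.732 -0.197  0.   ]
organiser call {'at': [314.7, 175.3], 'p': 0.71} [0.582 0.126 0.   ]
scanner_post call {'at': [314.0, 149.2], 'p': 0.8} [0.626 0.271 0.   ]
scanner_post call {'at': [316.2, 171.4], 'p': 0.98} [0.593 0.145 0.   ]
wrist [ 0.27881416 -0.56216729  0.37351624]
```

View pics/scene0.png

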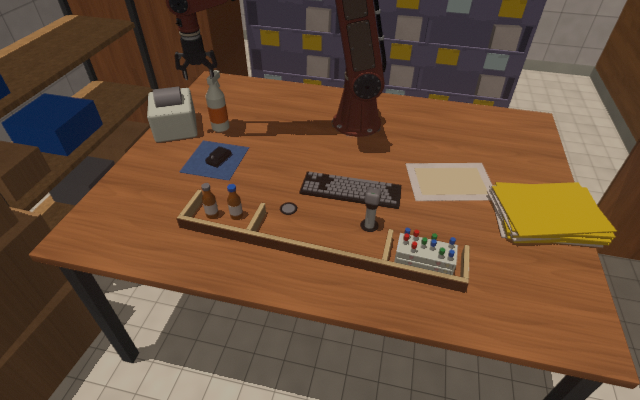

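View pics/side0.png

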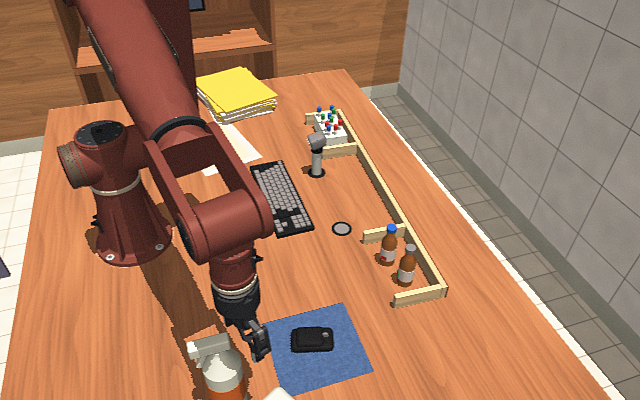

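The post is on the +y side at scene (370,223), the cap at (289,208) and the keyboard around (350,190). Next I'll fit the poses from the depth data.

```bash
python3 - <<'E'
from h import *
for n in ['scene','side']:
    C=cam(n); D=np.load(n+'0.npy'); P=cloud(C,D); f=cv2.imread(f'pics/{n}0.png')[...,::-1].astype(int)
    ok=(D>0)
    X=P[ok]; 
    desk=(abs(X[:,2])<.006)&(X[:,0]>.35)&(X[:,0]<.62)&(abs(X[:,1])<.5)
    print(n,'desk z',np.median(X[desk,2]))
    m=(X[:,2]>.040)&(X[:,2]<.052)&(X[:,0]>.6)&(X[:,0]<.95)&(abs(X[:,1])<.65)
    T=X[m]; 
    # robust line: back board via extremal x per y bin
    b=T
    fl=cv2.fitLine
    best=None;rng=np.random.default_rng(0)
    for _ in range(500):
        i,j=rng.choice(len(b),2,replace=False); d=b[j,:2]-b[i,:2]; L=np.hypot(*d)
        if L<.3: continue
        nn=np.array([-d[1],d[0]])/L; r=abs((b[:,:2]-b[i,:2])@nn); c=(r<.008).sum()
        if best is None or c>best[0]: best=(c,r<.008)
    q=b[best[1],:2].astype(np.float32); vx,vy,x0,y0=cv2.fitLine(q,cv2.DIST_L2,0,.01,.01).ravel()
    if vy<0: vx,vy=-vx,-vy
    s=(q-[x0,y0])@[vx,vy]; print('board',best[0],'mid',x0,y0,'dir',vx,vy,'ang',np.degrees(np.arctan2(-vx,vy)),'extent',s.min(),s.max(), 'width',np.percentile((q-[x0,y0])@[vy,-vx],[3,97]))
    ends=np.array([x0,y0])+np.outer([s.min(),s.max()],[vx,vy]);print(ends,ends.mean(0))
    # post: points z .03-.09
    m=(X[:,2]>.03)&(X[:,2]<.09)&(X[:,0]>.5)&(X[:,0]<.62)&(X[:,1]>.05)&(X[:,1]<.2); print('post',X[m].mean(0),m.sum(),X[m].min(0),X[m].max(0))
    m=(X[:,2]>.010)&(X[:,2]<.026)&(X[:,0]>.35)&(X[:,0]<.56)&(X[:,1]>-.2)&(X[:,1]<.3)
    k=X[m]; rc=cv2.minAreaRect(k[:,:2].astype(np.float32)); print('kb',m.sum(),np.median(k[:,2]),rc, k[:,:2].mean(0))
E
```

```text
scene desk z 0.0014515487671232178
board 1404 mid 0.76348037 0.020531576 dir 0.049915142 0.9987535 ang -2.8611157 extent -0.4762677 0.4213479 width [-0.00789803  0.00680043]
[[ 0.7397074  -0.45514247]
 [ 0.784512    0.44135424]] [ 0.7621097  -0.00689411]
post [0.60387727 0.14059506 0.05897415] 133 [0.59130161 0.12436109 0.03037427] [0.61142459 0.15595672 0.08942572]
kb 1979 0.019771924141616482 ((0.44403985142707825, 0.050775691866874695), (0.12009747326374054, 0.35008588433265686), 1.008054494857788) [0.44822561 0.04507497]
side desk z 6.028811785716174e-05
board 975 mid 0.75290334 -0.10926803 dir 0.045533482 0.9989628 ang -2.6097784 extent -0.34898043 0.5538518 width [-0.00696701  0.00793745]
[[ 0.73701304 -0.45788652]
 [ 0.7781221   0.44400927]] [ 0.7575676  -0.00693862]
post [0.58847617 0.12894231 0.05918177] 143 [0.57475561 0.11692125 0.03009446] [0.60603114 0.1428781  0.08988346]
kb 2523 0.0184084417621416 ((0.44239819049835205, 0.0506114661693573), (0.11565545201301575, 0.356649249792099), 0.9774248003959656) [0.44346854 0.0315023 ]
```

```bash
cat >> h.py <<'E'
TH=np.radians(-2.7); XA=np.array([np.cos(TH),np.sin(TH)]); YA=np.array([-XA[1],XA[0]]); O=np.array([.6276,-.0008])
def w2o(p): d=np.asarray(p)[...,:2]-O; return np.stack([d@XA,d@YA],-1)*1000
def o2w(p): p=np.asarray(p)/1000.; return O+p[...,:1]*XA+p[...,1:2]*YA
def tool():
    o=env.get_obs(); R=Rn.from_quat(o['tcp_rot']).as_matrix(); y=R[:2,1]
    print('t %.2f tcp'%o['time'],(o['ee_pos']*1000).round(1),'org',w2o(o['ee_pos']).round(1),'jaw yaw(world)',round(float(np.degrees(np.arctan2(y[1],y[0]))),1),'F',o['wrist_force'].round(1),'open',round(float(o['opening']),2),'down',R[:,0].round(3),'j6',round(float(o['joint_pos'][5]),2)); return o
def kbpts(n,tag=None):
    f,D=env.grab_frame(n); C=cam(n)
    if tag: cv2.imwrite(f'pics/{n}_{tag}.png',f[...,::-1])
    P=cloud(C,D); return P,D,f
def fitkb(n,guess,tag=None,zlo=.011,zhi=.025):
    """guess=(ox,oy,a_deg clockwise) org frame. robust box fit on keyboard-coloured pts"""
    from scipy.optimize import minimize
    P,D,f=kbpts(n,tag); q=w2o(P[...,:2]); z=P[...,2]
    hsv=cv2.cvtColor(f,cv2.COLOR_RGB2HSV); 
    m=(D>0)&(z>zlo)&(z<zhi)&(hsv[...,1]<90)&(hsv[...,2]<190)
    g=np.array(guess,float)
    def loc(x,pts):
        a=np.radians(x[2]); v=np.array([np.cos(a),-np.sin(a)]); u=np.array([np.sin(a),np.cos(a)]); d=pts-x[:2]; return d@v,d@u
    pts=q[m]
    lx,ly=loc(g,pts); k=(abs(lx)<57.5+60)&(abs(ly)<175+60); pts=pts[k]
    def cost(x):
        lx,ly=loc(x,pts); dx=np.maximum(abs(lx)-57.5,0); dy=np.maximum(abs(ly)-175,0)
        out=np.minimum(np.hypot(dx,dy),8.).mean()
        return out
    # pull of unexplained area: use grid IoU style
    best=None
    for s in range(3):
        r=minimize(cost,g,method='Nelder-Mead',options=dict(initial_simplex=g+np.array([[0,0,0],[25,0,0],[0,25,0],[0,0,10]])*(1-.4*s),xatol=.05,fatol=1e-5)); g=r.x
    lx,ly=loc(g,pts); ins=(abs(lx)<62)&(abs(ly)<180)
    e=[np.percentile(lx[ins],[.5,99.5]).round(1),np.percentile(ly[ins],[.3,99.7]).round(1)]
    print(n,'kb org x,y,a',g.round(1),'cost',round(r.fun,2),'n',len(pts),'ext',e); return g
def corners(g):
    a=np.radians(g[2]); v=np.array([np.cos(a),-np.sin(a)]); u=np.array([np.sin(a),np.cos(a)]); c=np.array(g[:2])
    return dict(A=c+57.5*v+175*u,B=c-57.5*v+175*u,E=c+57.5*v-175*u,D=c-57.5*v-175*u)
E
python3 - <<'E'
from h import *
tool()
print('post',w2o([.594,.141]))
for n in ['scene','side']:
    fitkb(n,(-187,43,-3.7))
    for th in ['mouse','bottle_blue','bottle_grey','tube_rack']:
        r=env.tip_of(th,n)[:1]; 
        for x in r: p=onplane(cam(n),*x['at'],0); print(th,x['p'],p.round(3),w2o(p).round(0))
E
```

```text
t 0.95 tcp [ 217.2 -586.1  206.4] org [-382.4 -604. ] jaw yaw(world) -69.7 F [ 0.4 -0.4 -0.4] open 1.0 down [ 0. -0. -1.] j6 -0.11
post [-40.24239451 140.05980753]
scene kb org x,y,a [-186.3   46.5   -3.4] cost 0.0 n 1431 ext [array([-53.9,  55. ]), array([-169.9,  167.3])]
mouse 0.7 [ 0.383 -0.495 -0.   ] [-221. -505.]
bottle_blue 0.72 [ 0.662 -0.304  0.   ] [  49. -301.]
bottle_grey 0.89 [ 0.672 -0.371  0.   ] [  62. -368.]
tube_rack 0.72 [0.698 0.314 0.   ] [ 56. 318.]
side kb org x,y,a [-190.    40.1   -4.3] cost 0.0 n 2282 ext [array([-53. ,  53.1]), array([-173.7,  170.4])]
mouse 0.56 [ 0.38  -0.477  0.   ] [-225. -487.]
bottle_blue 0.65 [ 0.649 -0.298  0.   ] [  35. -296.]
bottle_grey 0.57 [ 0.657 -0.376  0.   ] [  47. -374.]
tube_rack 0.92 [0.717 0.345 0.   ] [ 73. 350.]
```

Call:
arm_command --targets '[[0.5,[10,40,0],7],[0.5,[20,80,0],14],[0.5,[30,120,0],21],[0.5,[40,160,0],28],[0.5,[50,200,0],35]]'

```text
time: 1.87
ee_pos: [0.2672, -0.3843, 0.2062]
tcp_rot: [0.626, 0.33, -0.625, 0.33]
wrist_force: [0.6, 0.3, 0.3]
opening: 0.5
```

Call:
arm_command --targets '[[0.5,[10,40,0],7],[0.5,[20,80,0],14],[0.5,[30,120,0],21],[0.5,[40,160,0],28],[0.5,[50,200,0],35]]'

```text
time: 2.28
ee_pos: [0.3172, -0.1844, 0.2067]
tcp_rot: [0.497, 0.502, -0.497, 0.503]
wrist_force: [1.7, -0.8, -0.2]
opening: 0.503
```

Call:
arm_command --targets '[[0.5,[10,40,0],0],[0.5,[20,80,0],0],[0.5,[30,120,0],0],[0.5,[40,160,0],0],[0.5,[50,200,0],0]]'

```text
time: 2.7
ee_pos: [0.3674, 0.0159, 0.207]
tcp_rot: [0.499, 0.501, -0.498, 0.502]
wrist_force: [1.6, -0.6, -0.2]
opening: 0.498
```

Call:
arm_command --targets '[[0.5,[10,40,0],0],[0.5,[20,80,0],0],[0.5,[30,120,0],0],[0.5,[45,160,0],0],[0.5,[55,200,0],0]]'

```text
time: 3.12
ee_pos: [0.4226, 0.2157, 0.2068]
tcp_rot: [0.499, 0.501, -0.498, 0.502]
wrist_force: [-0.0, -0.6, 0.6]
opening: 0.502
```

Call:
arm_command --targets '[[0.5,[8,30,0],0],[0.5,[20,64,0],0],[0.5,[20,64,-40],0],[0.5,[20,64,-80],0],[0.5,[20,64,-120],0]]'

```text
time: 3.53
ee_pos: [0.4432, 0.2788, 0.0863]
tcp_rot: [0.499, 0.501, -0.497, 0.502]
wrist_force: [0.3, 0.6, -0.4]
opening: 0.499
```

```bash
sed -i 's/abs(lx)-57.5,0)/abs(lx)-55,0)/; s/abs(ly)-175,0)/abs(ly)-172,0)/' h.py; python3 - <<'E'
from h import *
o=tool()
P,D,f=kbpts('scene','a'); 
for n in ['scene','side']:
    P,D,f=kbpts(n,'a'); m=(D>0)&(np.hypot(P[...,0]-o['ee_pos'][0],P[...,1]-o['ee_pos'][1])<.075)&(P[...,2]>.03)
    X=P[m]; X=X[X[:,2]<o['ee_pos'][2]+.03]; print(n,X[:,2].min()-o['ee_pos'][2], np.percentile(X[:,2],[1,3])-o['ee_pos'][2], (X.min(0)-o['ee_pos']).round(3),(X.max(0)-o['ee_pos']).round(3))
    fitkb(n,(-187,43,-3.7))
E
```

```text
t 3.53 tcp [443.2 278.8  86.3] org [-197.4  270.6] jaw yaw(world) 0.4 F [ 0.3  0.6 -0.4] open 0.5 down [ 0.003  0.001 -1.   ] j6 0.42
scene 0.015302612713535113 [0.01542737 0.01567688] [ 0.017 -0.015  0.015] [0.027 0.006 0.03 ]
scene kb org x,y,a [-185.1   46.1   -3.7] cost 0.02 n 1441 ext [array([-55. ,  54.5]), array([-169.1,  169.1])]
side 0.023074444282619386 [0.02312294 0.02321994] [-0.032 -0.016  0.023] [ 0.027 -0.004  0.03 ]
side kb org x,y,a [-190.    37.9   -3.4] cost 0.02 n 2452 ext [array([-54.1,  53.6]), array([-171.6,  171.2])]
```

```bash
python3 - <<'E'
import cv2
a=cv2.imread('pics/scene_a.png')[120:260,280:470]; b=cv2.imread('pics/side_a.png')[100:260,200:360]
cv2.imwrite('pics/z1.png',cv2.resize(a,None,fx=4,fy=4)); 
E
```

```text
(no output)
```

View pics/z1.png

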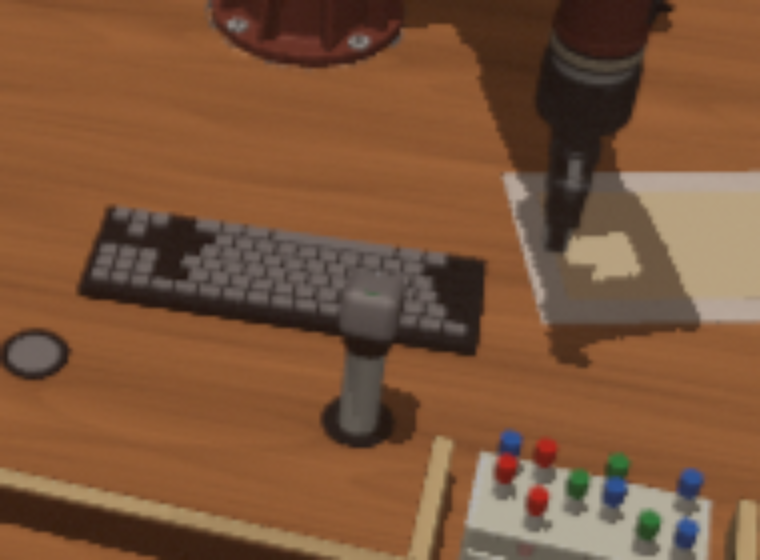

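Call:
arm_command --targets '[[0.5,[0,0,-30],0],[0.5,[0,0,-60],0],[0.5,[0,0,-66],0],[0.5,[0,0,-68],0],[0.5,[0,0,-68],0]]'

```text
time: 4.2
ee_pos: [0.4438, 0.278, 0.0206]
tcp_rot: [0.5, 0.501, -0.497, 0.502]
wrist_force: [-0.6, 0.5, 0.8]
opening: 0.498
```

Call:
arm_command --targets '[[0.5,[0,0,-1],0],[0.5,[0,0,-2],0],[0.5,[0,0,-3],0],[0.5,[0,0,-4],0],[0.5,[0,0,-4],0]]'

```text
time: 4.62
ee_pos: [0.4422, 0.2774, 0.0148]
tcp_rot: [0.499, 0.501, -0.498, 0.502]
wrist_force: [-0.2, -0.4, 0.1]
opening: 0.495
```

Call:
arm_command --targets '[[0.5,[0,0,-1],0],[0.5,[0,0,-2],0],[0.5,[0,0,-3],0],[0.5,[0,0,-3],0],[0.5,[0,0,-3],0]]'

```text
time: 5.03
ee_pos: [0.4418, 0.2772, 0.0112]
tcp_rot: [0.498, 0.502, -0.499, 0.501]
wrist_force: [0.2, 0.0, -0.3]
opening: 0.5
```

Call:
arm_command --targets '[[0.5,[-1,-15,1],0],[0.5,[-1,-30,1],0],[0.5,[-2,-40,1],0],[0.5,[-3,-52,1],0],[0.5,[-3,-64,1],0]]'

```text
time: 5.45
ee_pos: [0.4387, 0.2125, 0.0123]
tcp_rot: [0.498, 0.502, -0.499, 0.501]
wrist_force: [-0.1, -0.2, 0.2]
opening: 0.502
```

```bash
python3 - <<'E'
from h import *
o=tool()
for n in ['scene','side']: fitkb(n,(-187,20,-3.7))
E
```

```text
t 5.45 tcp [438.7 212.5  12.3] org [-198.8  204.2] jaw yaw(world) 0.3 F [-0.1 -0.2  0.2] open 0.5 down [-0.  0. -1.] j6 0.3
scene kb org x,y,a [-186.1   46.5   -3.4] cost 0.01 n 1456 ext [array([-54.2,  54.8]), array([-169.2,  167.5])]
side kb org x,y,a [-189.6   37.7   -3.5] cost 0.01 n 2429 ext [array([-54.3,  52.8]), array([-171.2,  168.3])]
```

```bash
python3 - <<'E'
from h import *
o=tool()
for n in ['scene','side','wrist']:
    f,d=env.grab_frame(n); f=f[...,::-1]
    if n=='scene': f=cv2.resize(f[120:260,280:470],None,fx=4,fy=4)
    if n=='side': f=cv2.resize(f[100:260,200:360],None,fx=3,fy=3)
    cv2.imwrite(f'pics/b_{n}.png',f)
E
```

```text
t 5.55 tcp [438.6 211.8  12.2] org [-198.8  203.4] jaw yaw(world) 0.2 F [ 0.1 -0.5  0.4] open 0.5 down [-0.001 -0.001 -1.   ] j6 0.3
```

View pics/b_scene.png

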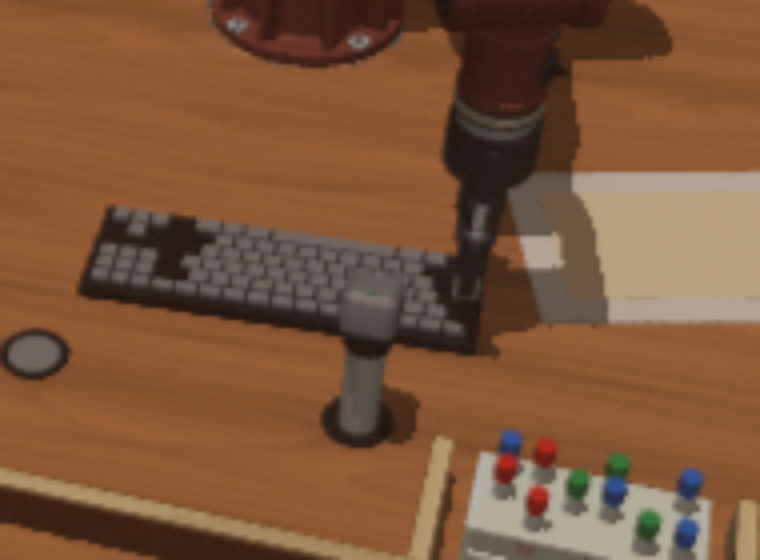

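View pics/b_wrist.png

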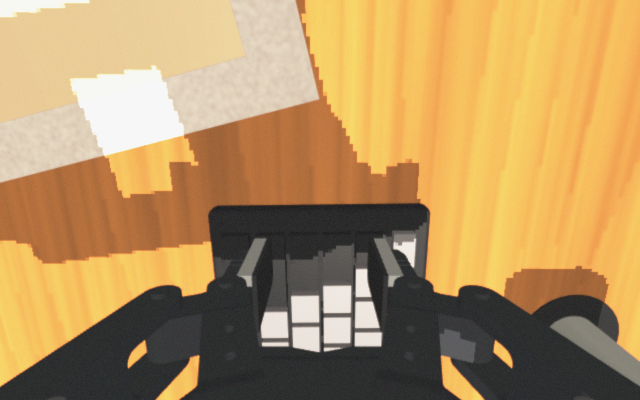

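View pics/b_side.png

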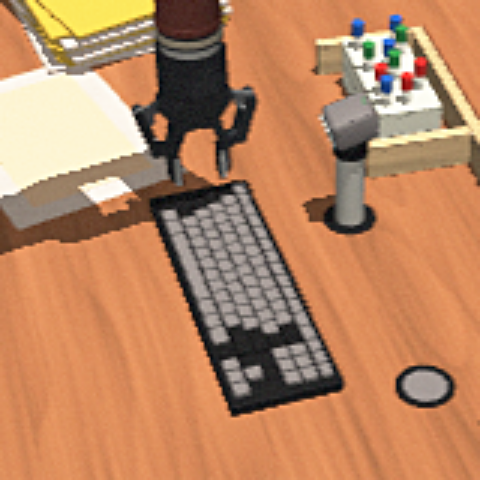

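```bash
python3 - <<'E'
from h import *
o=tool(); f,D=env.grab_frame('wrist'); C=cam('wrist',o); P=cloud(C,D)
for (u,v) in [(255,240),(262,255),(385,245),(375,255),(262,275),(380,275),(240,290),(320,215),(320,240),(320,190),(220,300),(256,318)]: print(u,v,(P[v,u]*1000).round(1),w2o(P[v,u]).round(0),D[v,u])
R=Rn.from_quat(o['tcp_rot']).as_matrix()
for dy in (.02,-.02,.0):
  for dx in (-.008,0,.011): print(dx,dy,proj(C,o['ee_pos']+R@[dx,dy,0]).round(0))
E
```

```text
t 5.70 tcp [439.3 213.5  12.6] org [-198.2  205.1] jaw yaw(world) 0.3 F [ 0.2  0.7 -0.2] open 0.5 down [ 0.  0. -1.] j6 0.3
255 240 [411.9 224.9  46.9] [-226.  215.] 0.14383224
262 255 [417.1 224.5  60.9] [-221.  215.] 0.13035753
385 245 [466.  224.4  50.6] [-172.  217.] 0.14044224
375 255 [460.4 224.5  60.5] [-178.  217.] 0.1308296
262 275 [417.8 219.1  66.7] [-220.  210.] 0.12623657
380 275 [460.3 222.4  72.6] [-178.  215.] 0.11973312
240 290 [414.9 225.7  88.5] [-223.  216.] 0.1034139
320 215 [439.3 225.9  15.8] [-199.  218.] 0.1736066
320 240 [439.4 212.1  15.3] [-198.  204.] 0.1776679
320 190 [439.3 235.6   1.8] [-199.  227.] 0.1846177
220 300 [410.6 226.   94.6] [-227.  216.] 0.09749051
256 318 [417.  208.2  77.3] [-220.  199.] 0.11881744
-0.008 0.02 [359. 241.]
0 0.02 [358. 236.]
0.011 0.02 [356. 228.]
-0.008 -0.02 [280. 241.]
0 -0.02 [282. 236.]
0.011 -0.02 [284. 228.]
-0.008 0.0 [320. 241.]
0 0.0 [320. 236.]
0.011 0.0 [320. 228.]
```

```bash
python3 - <<'E'
from h import *
o=tool(); C=cam('side'); R=Rn.from_quat(o['tcp_rot']).as_matrix()
for dy in (.025,-.025):
  for dx in (-.035,-.02,-.008,0,.011): print(dx,dy,proj(C,o['ee_pos']+R@[dx,dy,0]).round(1))
f,D=env.grab_frame('side'); P=cloud(C,D)
for uv in [(259,160),(259,158),(275,158),(275,156),(259,162)]: print(uv,(P[uv[1],uv[0]]*1000).round(0))
cv2.imwrite('pics/s2.png',cv2.resize(f[130:190,230:310,::-1],None,fx=8,fy=8,interpolation=0))
E
```

```text
t 5.75 tcp [439.3 213.6  12.6] org [-198.2  205.3] jaw yaw(world) 0.3 F [0.2 0.1 0.4] open 0.5 down [ 0.  0. -1.] j6 0.3
-0.035 0.025 [273.4 155.2]
-0.02 0.025 [273.6 158.8]
-0.008 0.025 [273.8 161.7]
0 0.025 [273.9 163.6]
0.011 0.025 [274.  166.2]
-0.035 -0.025 [258.8 157.9]
-0.02 -0.025 [259.1 161.5]
-0.008 -0.025 [259.3 164.4]
0 -0.025 [259.5 166.3]
0.011 -0.025 [259.7 168.9]
(259, 160) [413. 204.  46.]
(259, 158) [413. 202.  55.]
(275, 158) [466. 199.  45.]
(275, 156) [467. 202.  52.]
(259, 162) [422. 259.  -3.]
```

View pics/s2.png

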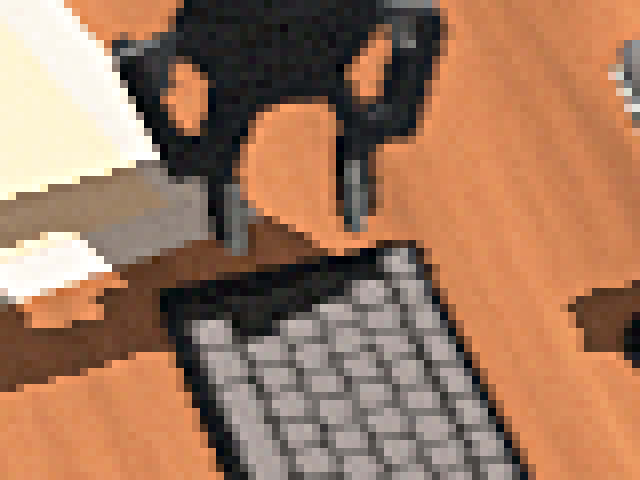

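Call:
arm_command --targets '[[0.5,[0,10,15],0],[1,[0,40,30],0],[1,[0,60,30],0],[1,[0,60,30],0],[1,[0,60,30],0]]'

```text
time: 6.22
ee_pos: [0.4391, 0.2745, 0.0427]
tcp_rot: [0.498, 0.502, -0.498, 0.502]
wrist_force: [0.4, -0.6, -0.4]
opening: -0.003
```

Call:
arm_command --targets '[[1,[0,0,0],0],[1,[0,0,0],0],[1,[0,0,0],0],[1,[0,0,0],0],[1,[0,0,0],0]]'

```text
time: 6.63
ee_pos: [0.4388, 0.2727, 0.0421]
tcp_rot: [0.499, 0.501, -0.499, 0.501]
wrist_force: [-0.5, -0.4, 0.1]
opening: 0.002
```

```bash
python3 - <<'E'
from h import *
o=tool(); C=cam('side'); R=Rn.from_quat(o['tcp_rot']).as_matrix()
for dx in (-.035,-.02,-.008,0,.011): print(dx,proj(C,o['ee_pos']+R@[dx,0,0]).round(1))
f,D=env.grab_frame('side'); P=cloud(C,D)
for v in range(135,170,2): print(v,(P[v,265]*1000).round(0),(P[v,268]*1000).round(0))
cv2.imwrite('pics/s3.png',cv2.resize(f[110:190,230:310,::-1],None,fx=7,fy=7,interpolation=0))
E
```

```text
t 6.63 tcp [438.8 272.7  42.1] org [-201.4  264.3] jaw yaw(world) 0.3 F [-0.5 -0.4  0.1] open 0.0 down [-0.001 -0.    -1.   ] j6 0.42
-0.035 [261.3 139.6]
-0.02 [261.6 143.3]
-0.008 [261.8 146.2]
0 [262.  148.1]
0.011 [262.2 150.8]
135 [451. 265.  98.] [491. 411.  -2.]
137 [451. 270.  87.] [488. 400.  -3.]
139 [450. 264.  83.] [485. 386.  -2.]
141 [449. 260.  78.] [481. 371.  -1.]
143 [467. 358.   2.] [478. 356.   1.]
145 [465. 349.  -0.] [475. 342.   2.]
147 [462. 339.  -2.] [472. 334.  -1.]
149 [459. 324.  -0.] [469. 321.   0.]
151 [456. 310.   2.] [466. 307.   2.]
153 [454. 305.  -3.] [465. 303.  -5.]
155 [450. 286.   2.] [461. 289.  -3.]
157 [449. 281.  -3.] [457. 272.   1.]
159 [445. 265.   0.] [455. 264.  -2.]
161 [443. 260.  -4.] [452. 251.   0.]
163 [436. 225.  13.] [443. 210.  23.]
165 [432. 205.  20.] [441. 201.  21.]
167 [430. 197.  18.] [440. 195.  17.]
169 [426. 180.  23.] [436. 182.  19.]
```

View pics/s3.png

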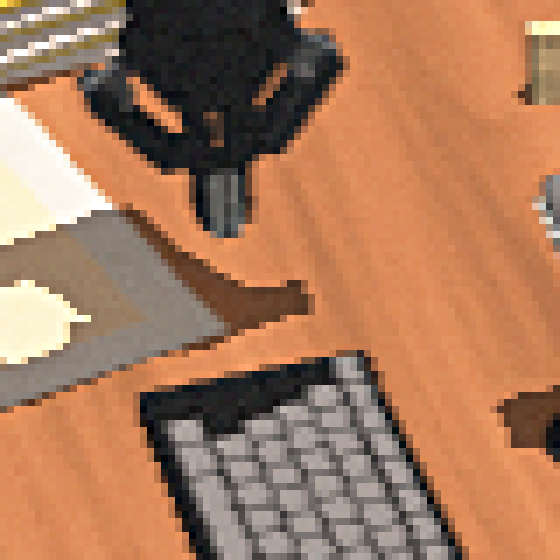

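Call:
arm_command --targets '[[1,[0,0,-20],0],[1,[0,0,-36],0],[1,[0,0,-44],0],[1,[0,0,-46],0],[1,[0,0,-46],0]]'

```text
time: 7.1
ee_pos: [0.4384, 0.2729, -0.0043]
tcp_rot: [0.498, 0.502, -0.499, 0.501]
wrist_force: [0.6, 1.0, -0.4]
opening: 0.003
```

Call:
arm_command --targets '[[1,[0,0,-2],0],[1,[0,0,-4],0],[1,[0,0,-5],0],[1,[0,0,-6],0],[1,[0,0,-6],0]]'

```text
time: 7.52
ee_pos: [0.4391, 0.2734, -0.0094]
tcp_rot: [0.499, 0.501, -0.498, 0.501]
wrist_force: [-0.1, 0.6, 0.2]
opening: -0.001
```

```bash
python3 - <<'E'
from h import *
o=tool(); C=cam('side'); R=Rn.from_quat(o['tcp_rot']).as_matrix()
for dx in (-.035,-.02,-.008,0,.011): print(dx,proj(C,o['ee_pos']+R@[dx,0,0]).round(1))
f,D=env.grab_frame('side'); P=cloud(C,D)
cv2.imwrite('pics/s4.png',cv2.resize(f[110:190,230:310,::-1],None,fx=7,fy=7,interpolation=0))
E
```

```text
t 7.52 tcp [439.1 273.4  -9.4] org [-201.2  265. ] jaw yaw(world) 0.3 F [-0.1  0.6  0.2] open -0.0 down [ 0.  0. -1.] j6 0.42
-0.035 [262.3 152. ]
-0.02 [262.6 155.5]
-0.008 [262.8 158.3]
0 [263.  160.1]
0.011 [263.2 162.7]
```

View pics/s4.png

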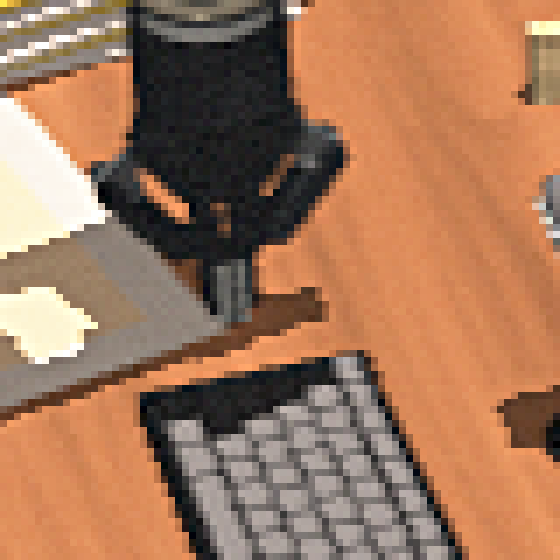

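Call:
arm_command --targets '[[0.5,[0,0,0],0],[0.5,[0,0,-3],0],[0.5,[0,0,-6],0],[0.5,[0,0,-9],0],[0.5,[0,0,-9],0]]'

```text
time: 7.98
ee_pos: [0.4382, 0.273, -0.0195]
tcp_rot: [0.498, 0.502, -0.499, 0.501]
wrist_force: [-1.3, -0.4, 0.3]
opening: 0.501
```

Call:
arm_command --targets '[[0.5,[0,0,-1],0],[0.5,[0,0,-2],0],[0.5,[0,0,-3],0],[0.5,[0,0,-4],0],[0.5,[0,0,-4],0]]'

```text
time: 8.4
ee_pos: [0.4388, 0.2733, -0.0228]
tcp_rot: [0.498, 0.501, -0.499, 0.501]
wrist_force: [-0.3, 0.4, 0.1]
opening: 0.499
```

```bash
python3 - <<'E'
from h import *
o=tool(); C=cam('side')
f,D=env.grab_frame('side'); P=cloud(C,D)
cv2.imwrite('pics/s5.png',cv2.resize(f[110:190,230:310,::-1],None,fx=7,fy=7,interpolation=0))
X=P[(D>0)&(abs(P[...,0]-.439)<.06)&(abs(P[...,1]-.265)<.02)&(P[...,2]>.006)]; print(np.percentile(X[:,2],[0,1,5])) 
f,D=env.grab_frame('wrist'); cv2.imwrite('pics/w5.png',f[...,::-1])
E
```

```text
t 8.40 tcp [438.8 273.3 -22.8] org [-201.5  264.9] jaw yaw(world) 0.3 F [-0.3  0.4  0.1] open 0.5 down [-0. -0. -1.] j6 0.42
[0.00602915 0.01243156 0.02910463]
```

View pics/s5.png

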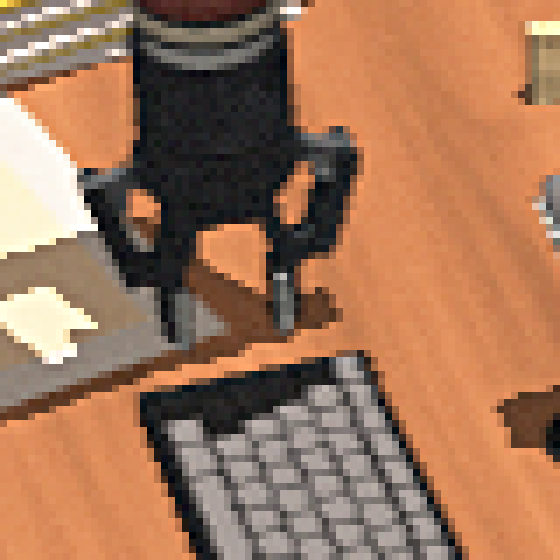

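View pics/w5.png

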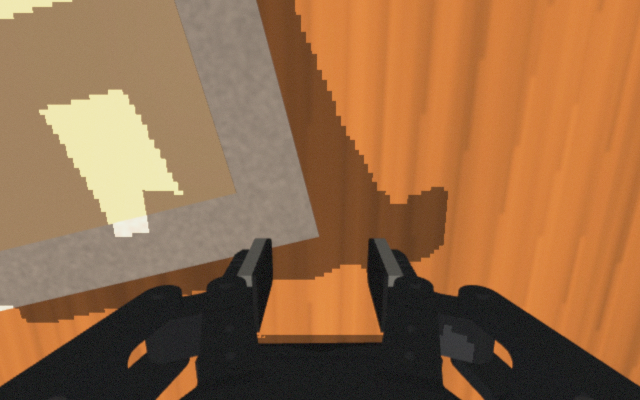

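Call:
arm_command --targets '[[0.5,[0,-15,-1],0],[0.5,[0,-30,-1],0],[0.5,[0,-38,-1],0],[0.5,[0,-46,-1],0],[0.5,[-1,-54,-1],0]]'

```text
time: 8.92
ee_pos: [0.4384, 0.2192, -0.0234]
tcp_rot: [0.499, 0.501, -0.498, 0.501]
wrist_force: [0.4, 1.8, 0.1]
opening: 0.502
```

```bash
python3 - <<'E'
from h import *
o=tool()
for n in ['scene','side']: fitkb(n,(-187,30,-3.7))
E
```

```text
t 8.92 tcp [438.4 219.2 -23.4] org [-199.4  210.8] jaw yaw(world) 0.3 F [0.4 1.8 0.1] open 0.5 down [ 0.001  0.001 -1.   ] j6 0.31
scene kb org x,y,a [-186.4   31.6   -3.1] cost 0.06 n 1444 ext [array([-54.9,  54.7]), array([-172.3,  174.4])]
side kb org x,y,a [-190.8   19.8   -3.3] cost 0.1 n 2560 ext [array([-54.2,  53.2]), array([-174. ,  177.4])]
```

Call:
arm_command --targets '[[0.5,[0,-12,0],0],[0.5,[-1,-24,0],0],[0.5,[-1,-36,0],0],[0.5,[-2,-48,0],0],[0.5,[-3,-60,0],0]]'

```text
time: 9.43
ee_pos: [0.4353, 0.1583, -0.0233]
tcp_rot: [0.499, 0.501, -0.498, 0.501]
wrist_force: [0.2, 2.7, 0.7]
opening: 0.499
```

```bash
python3 - <<'E'
from h import *
o=tool()
for n in ['scene','side']: fitkb(n,(-187,-35,-3.7))
E
```

```text
t 9.43 tcp [435.3 158.3 -23.3] org [-199.6  149.9] jaw yaw(world) 0.3 F [0.2 2.7 0.7] open 0.5 down [ 0.001  0.    -1.   ] j6 0.19
scene kb org x,y,a [-186.9  -39.2   -2.6] cost 0.04 n 1517 ext [array([-54. ,  54.6]), array([-161.8,  155.6])]
side kb org x,y,a [-191.7  -43.5   -3.2] cost 0.09 n 2808 ext [array([-54.1,  53.3]), array([-173.3,  175.9])]
```

Call:
arm_command --targets '[[0.5,[0,-13,0],0],[0.5,[-1,-26,0],0],[0.5,[-1,-39,0],0],[0.5,[-2,-52,0],0],[0.5,[-3,-64,0],0]]'

```text
time: 9.95
ee_pos: [0.4319, 0.0948, -0.0236]
tcp_rot: [0.499, 0.501, -0.499, 0.501]
wrist_force: [0.7, 2.0, -0.5]
opening: 0.502
```

```bash
python3 - <<'E'
from h import *
o=tool()
for n in ['scene','side']: fitkb(n,(-187,-100,-3.7),'c')
E
```

```text
t 9.95 tcp [431.9  94.8 -23.6] org [-200.    86.3] jaw yaw(world) 0.3 F [ 0.7  2.  -0.5] open 0.5 down [-0.  0. -1.] j6 0.05
scene kb org x,y,a [-186.8  -93.1   -3.3] cost 0.06 n 1598 ext [array([-54.7,  54.3]), array([-172. ,  170.7])]
side kb org x,y,a [-192.1 -106.3   -3.2] cost 0.07 n 3090 ext [array([-53.8,  53.2]), array([-173.1,  175.8])]
```

Call:
arm_command --targets '[[1,[0,20,3],0],[1,[-35,20,3],0],[1,[-70,20,3],0],[1,[-82,0,3],0],[1,[-82,-38,3],0]]'

```text
time: 10.47
ee_pos: [0.3446, 0.0594, -0.022]
tcp_rot: [0.496, 0.505, -0.498, 0.501]
wrist_force: [1.0, -0.3, 0.1]
opening: 0.0
```

```bash
python3 - <<'E'
from h import *
o=tool()
E
```

```text
t 10.47 tcp [344.6  59.4 -22. ] org [-285.5   46.8] jaw yaw(world) 0.7 F [ 1.  -0.3  0.1] open 0.0 down [-0.006  0.001 -1.   ] j6 -0.04
```

Call:
arm_command --targets '[[1,[12,0,0],0],[1,[24,0,0],0],[1,[36,-1,0],0],[1,[48,-2,0],0],[1,[60,-4,0],0]]'

```text
time: 10.88
ee_pos: [0.4089, 0.0537, -0.0211]
tcp_rot: [0.498, 0.502, -0.499, 0.5]
wrist_force: [-1.6, 1.1, 1.2]
opening: 0.003
```

```bash
python3 - <<'E'
from h import *
o=tool()
for n in ['scene','side']: fitkb(n,(-180,-102,10),'d')
E
```

```text
t 10.88 tcp [408.9  53.7 -21.1] org [-221.    44.1] jaw yaw(world) 0.3 F [-1.6  1.1  1.2] open 0.0 down [-0.003  0.    -1.   ] j6 -0.05
scene kb org x,y,a [-163.  -109.4    5. ] cost 0.03 n 1606 ext [array([-55. ,  54.8]), array([-166.9,  166.9])]
side kb org x,y,a [-165.9 -114.7    5.4] cost 0.08 n 3033 ext [array([-54.9,  55.2]), array([-172.1,  172.2])]
```

Call:
arm_command --targets '[[1,[13,-1,0],0],[1,[26,-3,0],0],[1,[39,-5,0],0],[1,[52,-8,0],0],[1,[65,-11,0],0]]'

```text
time: 11.4
ee_pos: [0.4733, 0.0429, -0.0213]
tcp_rot: [0.498, 0.502, -0.499, 0.501]
wrist_force: [-1.3, 0.2, 0.0]
opening: -0.0
```

```bash
python3 - <<'E'
from h import *
o=tool()
for n in ['scene','side']: print(corners(fitkb(n,(-140,-115,18),'e')))
E
```

```text
t 11.40 tcp [473.3  42.9 -21.3] org [-156.1   36.4] jaw yaw(world) 0.4 F [-1.3  0.2  0. ] open -0.0 down [-0.003  0.    -1.   ] j6 -0.06
scene kb org x,y,a [-129.1 -123.6   16.4] cost 0.04 n 1706 ext [array([-55. ,  55.1]), array([-167. ,  169.2])]
{'A': array([-24.64551268,  28.13427116]), 'B': array([-134.9913118 ,   60.51952422]), 'E': array([-123.20932635, -307.70076965]), 'D': array([-233.55512548, -275.31551658])}
side kb org x,y,a [-130.8 -127.1   17.8] cost 0.08 n 3058 ext [array([-54.9,  55. ]), array([-172.3,  172.8])]
{'A': array([-22.52513196,  21.88727356]), 'B': array([-132.00553524,   57.08729202]), 'E': array([-129.65562292, -311.31395379]), 'D': array([-239.13602619, -276.11393533])}
```

Call:
arm_command --targets '[[1,[13,-3,0],0],[1,[26,-6,0],0],[1,[39,-10,0],0],[1,[52,-14,0],0],[1,[62,-18,0],0]]'

```text
time: 11.92
ee_pos: [0.5358, 0.0248, -0.0211]
tcp_rot: [0.498, 0.502, -0.499, 0.501]
wrist_force: [-0.5, 0.6, -0.4]
opening: -0.001
```

```bash
python3 - <<'E'
from h import *
o=tool()
for n in ['scene','side']: print(corners(fitkb(n,(-100,-135,28),'f')))
E
```

```text
t 11.92 tcp [535.8  24.8 -21.1] org [-92.9  21.3] jaw yaw(world) 0.4 F [-0.5  0.6 -0.4] open -0.0 down [-0.002  0.    -1.   ] j6 -0.09
scene kb org x,y,a [ -98.4 -136.9   28.3] cost 0.05 n 1791 ext [array([-56. ,  55.2]), array([-166. ,  167.5])]
{'A': array([35.12538767, -9.96641235]), 'B': array([-66.16109444,  44.49502852]), 'E': array([-130.62682368, -318.22961877]), 'D': array([-231.91330579, -263.7681779 ])}
side kb org x,y,a [-100.  -141.9   29.6] cost 0.09 n 3193 ext [array([-56.8,  56.2]), array([-171.9,  171.8])]
{'A': array([ 36.36219363, -18.09110569]), 'B': array([-63.66931887,  38.64245147]), 'E': array([-136.30515423, -322.53483938]), 'D': array([-236.33666673, -265.80128222])}
```

View pics/scene_f.png

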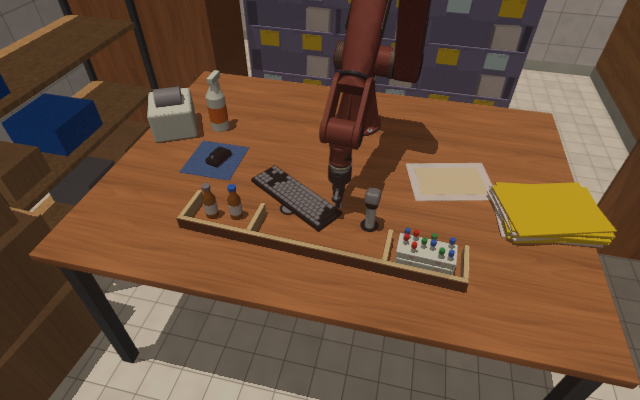

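Call:
arm_command --targets '[[1,[-15,2,15],0],[1,[-30,-5,55],-5],[0.7,[-42,-44,60],-12],[0.5,[-54,-83,60],-19],[0.5,[-66,-122,60],-26]]'

```text
time: 12.43
ee_pos: [0.4706, -0.0982, 0.0407]
tcp_rot: [0.6, 0.375, -0.599, 0.376]
wrist_force: [0.4, -0.1, -0.5]
opening: 0.417
```

Call:
arm_command --targets '[[0.5,[-9,-40,0],-6],[0.5,[-18,-80,0],-6],[0.5,[-27,-120,0],-6],[0.5,[-36,-160,0],-6],[0.5,[-48,-200,0],-6]]'

```text
time: 12.85
ee_pos: [0.4219, -0.2987, 0.0396]
tcp_rot: [0.618, 0.345, -0.617, 0.345]
wrist_force: [0.9, -0.4, 1.3]
opening: 0.499
```

```bash
python3 - <<'E'
from h import *
o=tool()
for n in ['scene','side']: print(fitkb(n,(-100,-138,28.5),'g'))
print(o2w([-196,-315]))
E
```

```text
t 12.85 tcp [ 421.9 -298.7   39.6] org [-191.4 -307.3] jaw yaw(world) -31.7 F [ 0.9 -0.4  1.3] open 0.5 down [ 0. -0. -1.] j6 -0.2
scene kb org x,y,a [ -96.1 -138.6   29.6] cost 0.01 n 1776 ext [array([-54. ,  54.4]), array([-165.5,  167.9])]
[ -96.09217487 -138.55783244   29.63980393]
side kb org x,y,a [ -97.7 -143.3   30.9] cost 0.04 n 1758 ext [array([-54.3,  54.9]), array([-172.8,  174.7])]
[ -97.74809595 -143.30027736   30.92977868]
[ 0.41697905 -0.30621745]
```

Call:
arm_command --targets '[[0.5,[-6,-10,-10],-1],[0.5,[-6,-10,-35],-1],[0.5,[-6,-10,-55],-1],[0.5,[-6,-10,-62],-1],[0.5,[-6,-10,-62],-1]]'

```text
time: 13.37
ee_pos: [0.4152, -0.3047, -0.025]
tcp_rot: [-0.62, -0.341, 0.621, -0.338]
wrist_force: [0.5, -0.5, 0.5]
opening: 0.499
```

```bash
python3 - <<'E'
from h import *
o=tool()
a=np.radians(30); u=np.array([np.sin(a),np.cos(a)]); print('u world',u[0]*XA+u[1]*YA)
f,_=env.grab_frame('wrist'); cv2.imwrite('pics/w6.png',f[...,::-1])
E
```

```text
t 13.37 tcp [ 415.2 -304.7  -25. ] org [-197.9 -313.6] jaw yaw(world) -32.6 F [ 0.5 -0.5  0.5] open 0.5 down [-0.004  0.004 -1.   ] j6 -0.2
u world [0.54024032 0.84151078]
```

View pics/w6.png

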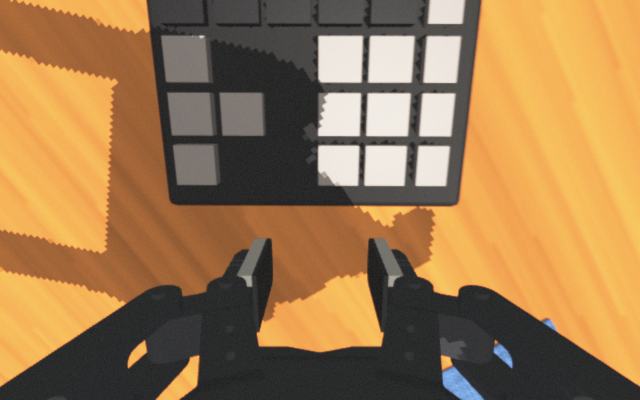

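Wrist view: the keyboard's end edge is at row 204, columns 172–457, centred and square to the two fingertips. I'll push along the long axis.

Call:
arm_command --targets '[[0.5,[6,10,1],0],[0.5,[13,20,1],0],[0.5,[19,30,1],0],[0.5,[26,40,1],0],[0.5,[32,50,1],0]]'

```text
time: 13.83
ee_pos: [0.4505, -0.2569, -0.0207]
tcp_rot: [0.62, 0.339, -0.62, 0.34]
wrist_force: [-1.9, -2.8, 2.8]
opening: 0.5
```

```bash
cat > l.py <<'E'
from h import *
import sys
g=[float(x) for x in sys.argv[1:4]]
o=tool(); r=[fitkb(n,g,sys.argv[4]) for n in ['scene','side']]; m=np.mean(r,0); print('mean',m.round(1)); c=corners(m); print({k:x.round(0) for k,x in c.items()})
a=np.radians(m[2]); v=np.array([np.cos(a),-np.sin(a)]); u=np.array([np.sin(a),np.cos(a)]); d=np.array([-40,140])-m[:2]; print('post clearance near edge',round(-(d@v)-73.5,1),'post u',round(d@u)); t=w2o(o['ee_pos'])-m[:2]; print('tcp in kb v,u',(t@v).round(1),(t@u).round(1),'u,v world',(u[0]*XA+u[1]*YA).round(2),(v[0]*XA+v[1]*YA).round(2))
E
python3 l.py -72 -98 30 h
```

```text
t 13.83 tcp [ 450.5 -256.9  -20.7] org [-164.8 -264.2] jaw yaw(world) -32.6 F [-1.9 -2.8  2.8] open 0.5 down [ 0.001 -0.002 -1.   ] j6 -0.08
scene kb org x,y,a [ -76.8 -106.2   29.5] cost 0.14 n 1894 ext [array([-54.1,  54.2]), array([-173.8,  173.1])]
side kb org x,y,a [ -74.2 -103.5   30.6] cost 0.2 n 1346 ext [array([-51.7,  54.2]), array([-172.7,  175.8])]
mean [ -75.5 -104.9   30.1]
{'A': array([62., 18.]), 'B': array([-38.,  75.]), 'E': array([-113., -285.]), 'D': array([-213., -228.])}
post clearance near edge 18.5 post u 230
tcp in kb v,u 2.5 -182.7 u,v world [0.54 0.84] [ 0.84 -0.54]
```

Call:
arm_command --targets '[[0.5,[6,10,-1],0],[0.5,[13,20,-2],0],[0.5,[19,30,-2],0],[0.5,[26,40,-2],0],[0.5,[32,50,-2],0]]'

```text
time: 14.35
ee_pos: [0.4817, -0.2066, -0.0236]
tcp_rot: [0.62, 0.339, -0.62, 0.339]
wrist_force: [-1.5, -2.2, 1.6]
opening: 0.499
```

```bash
python3 l.py -46 -55 30 i
```

```text
t 14.35 tcp [ 481.7 -206.6  -23.6] org [-136.  -212.5] jaw yaw(world) -32.7 F [-1.5 -2.2  1.6] open 0.5 down [ 0.  0. -1.] j6 0.03
scene kb org x,y,a [-46.9 -53.3  30. ] cost 0.13 n 2063 ext [array([-54.2,  54.9]), array([-174.8,  172.2])]
side kb org x,y,a [-45.8 -53.3  30.3] cost 0.27 n 1226 ext [array([-54.2,  54. ]), array([-172.5,  175. ])]
mean [-46.3 -53.3  30.1]
{'A': array([91., 69.]), 'B': array([ -8., 127.]), 'E': array([ -84., -234.]), 'D': array([-184., -176.])}
post clearance near edge 18.0 post u 170
tcp in kb v,u 2.3 -182.7 u,v world [0.54 0.84] [ 0.84 -0.54]
```

Call:
arm_command --targets '[[0.5,[6,10,0],0],[0.5,[13,20,0],0],[0.5,[19,30,0],0],[0.5,[25,38,0],0],[0.5,[29,46,0],0]]'

```text
time: 14.87
ee_pos: [0.5107, -0.1604, -0.0238]
tcp_rot: [0.62, 0.339, -0.62, 0.339]
wrist_force: [-0.1, -1.3, -1.8]
opening: 0.5
```

```bash
python3 l.py -18 -8 30 j
```

```text
t 14.87 tcp [ 510.7 -160.4  -23.8] org [-109.3 -165. ] jaw yaw(world) -32.7 F [-0.1 -1.3 -1.8] open 0.5 down [ 0.  0. -1.] j6 0.13
scene kb org x,y,a [-19.3  -5.   29.7] cost 0.14 n 2240 ext [array([-54.9,  55. ]), array([-173.9,  173. ])]
side kb org x,y,a [-19.6  -5.8  29.8] cost 0.31 n 1096 ext [array([-53.3,  54.7]), array([-173.2,  176.2])]
mean [-19.4  -5.4  29.7]
{'A': array([117., 118.]), 'B': array([ 17., 175.]), 'E': array([ -56., -186.]), 'D': array([-156., -129.])}
post clearance near edge 16.5 post u 116
tcp in kb v,u 1.2 -183.1 u,v world [0.54 0.84] [ 0.84 -0.54]
```

View pics/scene_j.png

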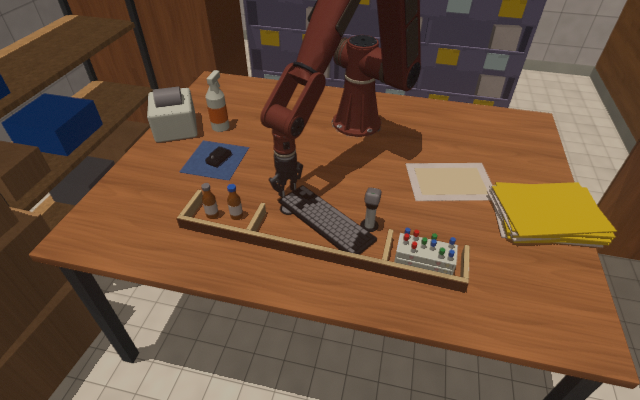

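Call:
arm_command --targets '[[0.5,[2,4,0],0],[0.5,[4,7,0],0],[0.5,[-2,-3,0],0],[1,[-8,-12,3],0],[1,[-36,5,3],0]]'

```text
time: 15.38
ee_pos: [0.4797, -0.1624, -0.0179]
tcp_rot: [0.623, 0.335, -0.619, 0.342]
wrist_force: [1.5, -0.7, 0.8]
opening: 0.231
```

Call:
arm_command --targets '[[1,[-28,18,0],0],[1,[-50,31,0],0],[1,[-36,52,0],0],[1,[-20,76,0],0],[1,[-18,78,0],0]]'

```text
time: 15.8
ee_pos: [0.4572, -0.0775, -0.0199]
tcp_rot: [0.621, 0.339, -0.62, 0.34]
wrist_force: [0.5, -0.9, 0.5]
opening: 0.001
```

```bash
python3 l.py -16 -1 30 k
```

```text
t 15.80 tcp [457.2 -77.5 -19.9] org [-166.6  -84.6] jaw yaw(world) -32.7 F [ 0.5 -0.9  0.5] open 0.0 down [ 0.003  0.001 -1.   ] j6 0.25
scene kb org x,y,a [-14.8   4.6  29.4] cost 0.15 n 2301 ext [array([-54.6,  54.9]), array([-167.3,  170.3])]
side kb org x,y,a [-18.1  -0.2  29.7] cost 0.21 n 2469 ext [array([-56. ,  55.5]), array([-172.1,  173.4])]
mean [-16.4   2.2  29.5]
{'A': array([120., 126.]), 'B': array([ 20., 183.]), 'E': array([ -53., -178.]), 'D': array([-153., -122.])}
post clearance near edge 15.0 post u 108
tcp in kb v,u -87.9 -149.6 u,v world [0.53 0.85] [ 0.85 -0.53]
```

Call:
arm_command --targets '[[1,[12,-4,-1],0],[1,[24,-7,-1],0],[1,[36,-10,-1],2],[1,[48,-13,-1],5],[1,[60,-16,-1],8]]'

```text
time: 16.32
ee_pos: [0.5142, -0.0961, -0.0222]
tcp_rot: [-0.594, -0.383, 0.596, -0.381]
wrist_force: [-1.6, -0.4, -0.1]
opening: -0.002
```

```bash
python3 l.py -5 0 22 l
```

```text
t 16.32 tcp [514.2 -96.1 -22.2] org [-108.8 -100.5] jaw yaw(world) -24.6 F [-1.6 -0.4 -0.1] open -0.0 down [-0.004  0.    -1.   ] j6 0.11
scene kb org x,y,a [ 8.4  4.2 21.1] cost 0.16 n 2384 ext [array([-55.5,  55.1]), array([-166.7,  171.4])]
side kb org x,y,a [ 9.1 -0.9 22.1] cost 0.14 n 2044 ext [array([-55.9,  55.2]), array([-172.3,  172.9])]
mean [ 8.7  1.7 21.6]
{'A': array([127., 143.]), 'B': array([ 20., 186.]), 'E': array([  -2., -182.]), 'D': array([-109., -140.])}
post clearance near edge 22.7 post u 111
tcp in kb v,u -71.6 -138.3 u,v world [0.41 0.91] [ 0.91 -0.41]
```

Call:
arm_command --targets '[[1,[12,-3,-1],3],[1,[24,-5,-1],6],[1,[36,-7,-1],9],[1,[48,-9,-1],12],[1,[58,-10,-1],14]]'

```text
time: 16.83
ee_pos: [0.5725, -0.1057, -0.0231]
tcp_rot: [-0.544, -0.452, 0.545, -0.451]
wrist_force: [-1.6, -1.5, -0.1]
opening: -0.0
```

```bash
python3 l.py 30 0 11 m
```

```text
t 16.83 tcp [ 572.5 -105.7  -23.1] org [ -50.1 -107.4] jaw yaw(world) -10.7 F [-1.6 -1.5 -0.1] open -0.0 down [-0.003  0.    -1.   ] j6 -0.12
scene kb org x,y,a [40.5 10.8  8.9] cost 0.15 n 2482 ext [array([-56.2,  55.5]), array([-170.3,  171.8])]
side kb org x,y,a [42.   4.3 10.5] cost 0.44 n 1343 ext [array([-57.8,  55.2]), array([-171. ,  170.1])]
mean [41.3  7.6  9.7]
{'A': array([127., 170.]), 'B': array([ 14., 190.]), 'E': array([  68., -175.]), 'D': array([ -45., -155.])}
post clearance near edge 29.0 post u 117
tcp in kb v,u -70.6 -128.7 u,v world [0.22 0.98] [ 0.98 -0.22]
```

Call:
arm_command --targets '[[1,[10,-1,0],2],[1,[20,-2,0],4],[1,[29,-2,0],6],[1,[36,-2,0],8],[1,[40,-2,0],8]]'

```text
time: 17.35
ee_pos: [0.6127, -0.1071, -0.023]
tcp_rot: [-0.511, -0.488, 0.512, -0.487]
wrist_force: [-1.1, -0.6, -0.8]
opening: -0.004
```

```bash
python3 l.py 62 8 2 n
```

```text
t 17.35 tcp [ 612.7 -107.1  -23. ] org [  -9.9 -106.9] jaw yaw(world) -2.8 F [-1.1 -0.6 -0.8] open -0.0 down [-0.002  0.    -1.   ] j6 -0.24
scene kb org x,y,a [51.3 23.2  1.4] cost 0.11 n 2126 ext [array([-44.9,  54.1]), array([-170. ,  168.7])]
side kb org x,y,a [62.8 15.6  0.5] cost 0.48 n 1128 ext [array([-56.5,  56.5]), array([-172. ,  171.9])]
mean [57.  19.4  0.9]
{'A': array([117., 193.]), 'B': array([  2., 195.]), 'E': array([ 112., -157.]), 'D': array([  -3., -155.])}
post clearance near edge 25.5 post u 119
tcp in kb v,u -64.9 -127.3 u,v world [0.06 1.  ] [ 1.   -0.06]
```

Call:
arm_command --targets '[[1,[2,0,0],0],[1,[4,0,0],0],[1,[5,0,0],0],[1,[6,0,0],0],[1,[6,0,0],0]]'

```text
time: 17.87
ee_pos: [0.617, -0.1067, -0.0229]
tcp_rot: [-0.51, -0.49, 0.513, -0.487]
wrist_force: [-8.3, -1.4, 4.8]
opening: -0.004
```

```bash
python3 l.py 65 15 0 o; python3 - <<'E'
from h import *
f,_=env.grab_frame('wrist'); cv2.imwrite('pics/w7.png',f[...,::-1])
a=cv2.imread('pics/side_o.png')[120:280,290:450]; cv2.imwrite('pics/s7.png',cv2.resize(a,None,fx=3.7,fy=3.7))
E
```

```text
t 17.87 tcp [ 617.  -106.7  -22.9] org [  -5.6 -106.2] jaw yaw(world) -2.7 F [-8.3 -1.4  4.8] open -0.0 down [-0.007  0.    -1.   ] j6 -0.23
scene kb org x,y,a [48.8 23.8  1. ] cost 0.11 n 2064 ext [array([-43.9,  53.3]), array([-168.9,  170.1])]
side kb org x,y,a [65.  16.5 -0.1] cost 0.44 n 1143 ext [array([-56.9,  56.3]), array([-172.6,  173.2])]
mean [56.9 20.2  0.5]
{'A': array([116., 195.]), 'B': array([  1., 196.]), 'E': array([ 113., -155.]), 'D': array([  -2., -154.])}
post clearance near edge 24.4 post u 119
tcp in kb v,u -61.5 -126.9 u,v world [0.06 1.  ] [ 1.   -0.06]
```

View pics/w7.png

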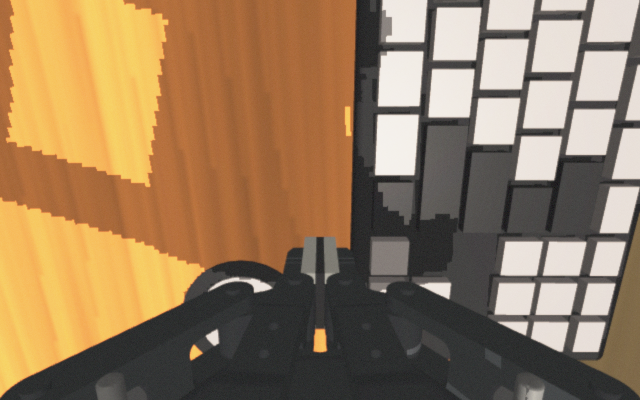

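View pics/s7.png

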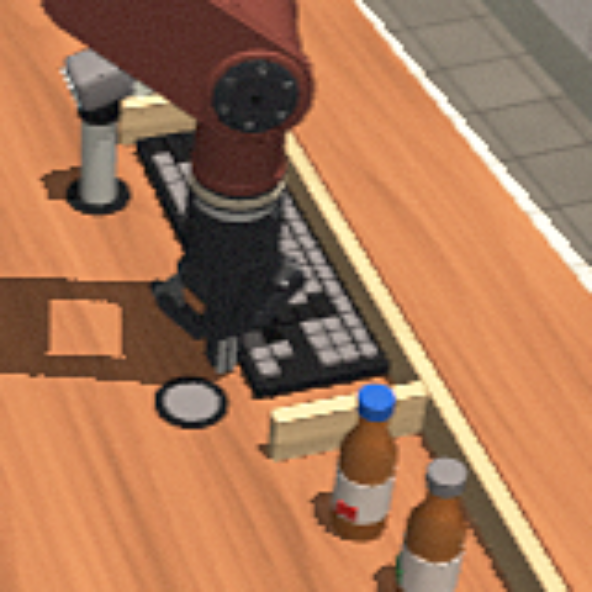

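Call:
arm_command --targets '[[1,[-15,0,0],0],[1,[-15,36,0],0],[1,[-12,76,0],0],[1,[-10,112,0],0],[1,[-8,146,0],0]]'

```text
time: 18.43
ee_pos: [0.6127, 0.0412, -0.0221]
tcp_rot: [0.513, 0.487, -0.511, 0.488]
wrist_force: [-0.2, 0.2, -0.5]
opening: 0.001
```

Call:
arm_command --targets '[[1,[5,0,0],0],[1,[8,0,0],0],[1,[11,0,0],0],[1,[13,0,0],0],[1,[13,0,0],0]]'

```text
time: 18.85
ee_pos: [0.6237, 0.0387, -0.023]
tcp_rot: [-0.511, -0.489, 0.513, -0.487]
wrist_force: [-3.1, 2.0, 2.8]
opening: -0.002
```

```bash
python3 l.py 65 15 0 p; python3 - <<'E'
from h import *
f,_=env.grab_frame('wrist'); cv2.imwrite('pics/w8.png',f[...,::-1])
E
```

```text
t 18.85 tcp [623.7  38.7 -23. ] org [-5.7 39.3] jaw yaw(world) -2.8 F [-3.1  2.   2.8] open -0.0 down [-0.004  0.001 -1.   ] j6 -0.0
scene kb org x,y,a [53.9 23.8  0.8] cost 0.12 n 2039 ext [array([-45.7,  47.7]), array([-169.,  170.])]
side kb org x,y,a [65.2 16.2  0.4] cost 0.21 n 1911 ext [array([-56.2,  55.9]), array([-171.5,  169.5])]
mean [59.6 20.   0.6]
{'A': array([119., 194.]), 'B': array([  4., 196.]), 'E': array([ 115., -156.]), 'D': array([   0., -154.])}
post clearance near edge 27.4 post u 119
tcp in kb v,u -65.5 18.6 u,v world [0.06 1.  ] [ 1.   -0.06]
```

View pics/w8.png

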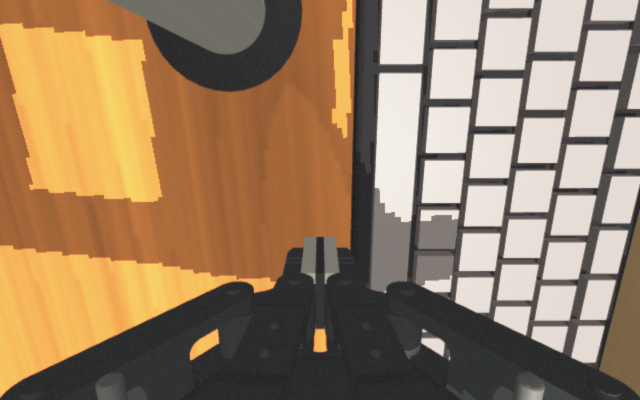

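Call:
arm_command --targets '[[1,[1,0,0],0],[1,[2,0,0],0],[1,[3,0,0],0],[1,[3,0,0],0],[1,[3,0,0],0]]'

```text
time: 19.42
ee_pos: [0.6237, 0.0387, -0.0232]
tcp_rot: [-0.509, -0.49, 0.514, -0.486]
wrist_force: [-11.4, -0.0, 8.3]
opening: -0.001
```

```bash
python3 -c "from h import *; tool()"
```

```text
t 19.42 tcp [623.7  38.7 -23.2] org [-5.7 39.3] jaw yaw(world) -2.7 F [-11.4  -0.    8.3] open -0.0 down [-0.01 -0.   -1.  ] j6 -0.0
```

Call:
arm_command --targets '[[1,[-15,0,0],0],[1,[-17,-40,0],0],[1,[-19,-80,0],0],[1,[-21,-120,0],0],[1,[-19,-130,0],0]]'

```text
time: 19.83
ee_pos: [0.6103, -0.0973, -0.0218]
tcp_rot: [0.513, 0.485, -0.512, 0.489]
wrist_force: [-0.1, 0.3, -0.3]
opening: 0.002
```

Call:
arm_command --targets '[[1,[5,0,0],0],[1,[9,0,0],0],[1,[12,0,0],0],[1,[14,0,0],0],[1,[14,0,0],0]]'

```text
time: 20.25
ee_pos: [0.6176, -0.0899, -0.0238]
tcp_rot: [-0.507, -0.492, 0.514, -0.486]
wrist_force: [-12.6, -3.6, 8.3]
opening: 0.002
```

```bash
python3 -c "from h import *; tool()"
```

```text
t 20.25 tcp [617.6 -89.9 -23.8] org [ -5.8 -89.4] jaw yaw(world) -2.5 F [-12.6  -3.6   8.3] open 0.0 down [-0.014 -0.001 -1.   ] j6 -0.21
```

Call:
arm_command --targets '[[1,[-20,0,0],0],[1,[-40,0,10],0],[1,[-60,0,50],0],[1,[-80,-10,90],0],[1,[-100,-30,130],0]]'

```text
time: 20.67
ee_pos: [0.5281, -0.112, 0.0961]
tcp_rot: [0.511, 0.49, -0.51, 0.489]
wrist_force: [1.2, -0.7, 0.1]
opening: -0.0
```

Call:
arm_command --targets '[[1,[-20,-30,30],0],[1,[-40,-70,60],0],[1,[-60,-110,80],0],[1,[-80,-150,90],0],[1,[-100,-190,90],0]]'

```text
time: 21.08
ee_pos: [0.4447, -0.279, 0.1856]
tcp_rot: [0.511, 0.487, -0.51, 0.492]
wrist_force: [1.6, -1.2, 0.4]
opening: 0.002
```

```bash
python3 l.py 65 15 0 q; python3 - <<'E'
from h import *
a=cv2.imread('pics/side_q.png')[120:280,280:450]; cv2.imwrite('pics/s9.png',cv2.resize(a,None,fx=3.7,fy=3.7))
a=cv2.imread('pics/scene_q.png')[150:300,170:480]; cv2.imwrite('pics/c9.png',cv2.resize(a,None,fx=2.5,fy=2.5))
for n in ['scene','side']:
  for th in ['mouse','bottle_blue','bottle_grey','tube_rack']:
    for x in env.tip_of(th,n)[:1]: print(n,th,x['p'],onplane(cam(n),*x['at'],0).round(3))
# gap far edge vs board in side image: fit lines
C=cam('side')
f,D=env.grab_frame('side'); P=cloud(C,D); q=w2o(P[...,:2]); z=P[...,2]
hsv=cv2.cvtColor(f,cv2.COLOR_RGB2HSV)
m=(D>0)&(z>.010)&(z<.025)&(hsv[...,1]<90)&(abs(q[...,1])<190)&(q[...,0]>-20)&(q[...,0]<130)
pts=q[m]
for y in range(-140,190,40):
    s=pts[abs(pts[:,1]-y)<20]; print(y,len(s),np.percentile(s[:,0],[1,99]).round(1))
m=(D>0)&(z>.040)&(z<.05)&(q[...,0]>110)&(q[...,0]<160); pts=q[m]
for y in range(-140,190,40):
    s=pts[abs(pts[:,1]-y)<20]; print('board',y,len(s),np.percentile(s[:,0],[2,98]).round(1))
E
```

```text
t 21.08 tcp [ 444.7 -279.   185.6] org [-169.6 -286.5] jaw yaw(world) -2.5 F [ 1.6 -1.2  0.4] open 0.0 down [ 0.006 -0.004 -1.   ] j6 -0.65
scene kb org x,y,a [58.9 22.8  1.1] cost 0.12 n 1953 ext [array([-45.8,  43.6]), array([-168.7,  170.3])]
side kb org x,y,a [64.4 18.1 -0.2] cost 0.05 n 2326 ext [array([-55.5,  56.1]), array([-172.2,  174.4])]
mean [61.7 20.4  0.5]
{'A': array([121., 195.]), 'B': array([  6., 196.]), 'E': array([ 118., -155.]), 'D': array([   3., -154.])}
post clearance near edge 29.1 post u 119
tcp in kb v,u -228.8 -308.8 u,v world [0.06 1.  ] [ 1.   -0.06]
scene mouse 0.53 [ 0.383 -0.478  0.   ]
scene bottle_blue 0.83 [ 0.654 -0.3    0.   ]
scene bottle_grey 0.79 [ 0.666 -0.375  0.   ]
scene tube_rack 0.75 [0.687 0.322 0.   ]
side mouse 0.83 [ 0.378 -0.482  0.   ]
side bottle_blue 0.89 [ 0.654 -0.31   0.   ]
side bottle_grey 0.96 [ 0.664 -0.377  0.   ]
side tube_rack 0.93 [0.706 0.317 0.   ]
-140 351 [ 10.2 120.6]
-100 323 [  8.8 118.4]
-60 293 [ 10.  119.6]
-20 291 [  9.5 119.3]
20 269 [  9.4 120.2]
60 250 [  9. 120.]
100 245 [  8.6 121.6]
140 220 [  8.8 119.1]
180 139 [ 15.3 118. ]
board -140 59 [122.7 141.1]
board -100 52 [123.3 140. ]
board -60 53 [121.7 140.9]
board -20 50 [122.8 140.8]
board 20 43 [122.1 141.1]
board 60 45 [121.8 141.8]
board 100 44 [122.4 140.4]
board 140 33 [122.2 138.7]
board 180 39 [120.5 140.9]
```

View pics/s9.png

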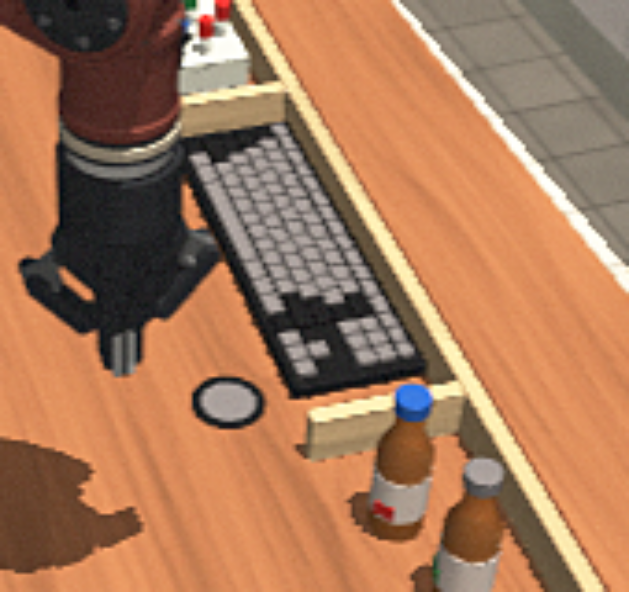

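View pics/c9.png

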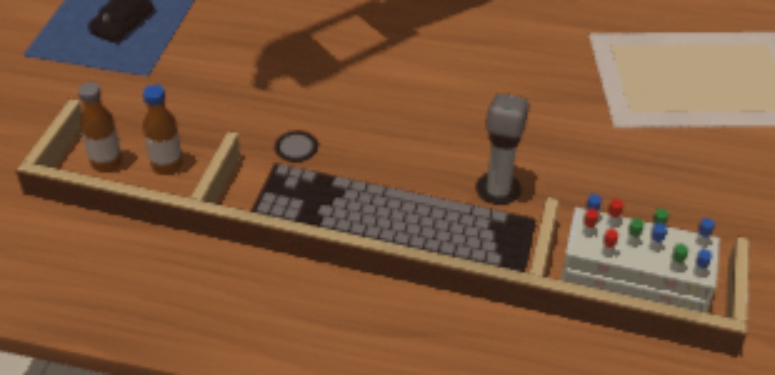

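```bash
python3 -c "
from h import *
tool(); print(env.job_done())"
```

```text
t 21.63 tcp [ 442.9 -276.7  181.5] org [-171.5 -284.3] jaw yaw(world) -2.5 F [-0.7  0.4  0.4] open -0.0 down [-0.001  0.001 -1.   ] j6 -0.65
the job is handed in; nothing more can be done
None
```

The keyboard is in the middle bay, straight along the back board and up against it. I handed the job in at 21.6 s with the gripper clear of everything; no verdict is reported.

**What I did:** I pushed the keyboard toward -y, clear of the post, then pivoted it about 30° clockwise. I slid it lengthwise past the scanner post and swung the other end in. Then I pressed it against the board at two places with about 12 N each. It stayed flat on the desk throughout, and the highest wrist force I read was about 15 N.

**Last checks:**
- **Seating:** Neither firm press moved the keyboard. The fingertip stopped at organiser x of about -5.7 and -5.8 mm, 128 mm apart along the edge.
- **Position:** The side camera shows the near edge at 9 to 10 mm along almost its whole length. The board face is at about 122 mm, so no gap is measurable. The angle is within about 0.3° of the board. Along the bay the keyboard sits about 20 mm toward +y, inside both partitions.
- **Other things:** The mouse, both bottles and the tube rack look undisturbed. The measured positions repeat to about 10–20 mm between looks, and to about 30 mm for the tube rack in the side view. That is the detectors' own scatter.

**What disagreed:**
- **Fingertip height:** The real fingertips stood about 25 mm behind the reported TCP, not 11 mm ahead as stated. My first push therefore passed over the keyboard without touching it, and I reset the height from the cameras and the force readings.
- **Scene camera:** Its view of the final far edge is hidden by the board, so its fit (x 59 mm, angle 1.1°) was not used.

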